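# Clamp a glued spatula handle with a ratchet trigger and keep the pressure on

### The arm

A 6-joint arm with a two-finger parallel gripper is mounted at the origin on the work surface. World frame = base frame: x ahead of the robot, y to its left, z up, the work surface at z = 0. Lengths are in mm, angles in degrees, forces in N, time in s.
With the tool pointing down it reaches from about 300 to 850 mm from the base axis. Payload 4.2 kg.
Tool frame: the origin (TCP) lies midway between the tips of the shut fingers; the grasp point (between the pads) lies 19 mm behind it; z points along the fingers, y is the direction in which the jaws open and shut (so a half turn about z gives the same grasp; the last joint's range is limited). The gripper opens to 91 mm and grips with 3 to 60 N. Pads are 32 mm wide; open, the fingers measure 118 mm over their backs; the gripper's body (76 mm by 178 mm) begins 60 mm behind the grasp point.
Start: joints at [-73.51, 18.312, 89.639, -0, 72.044, -1.146], TCP at [174.207, -547.992, 213.976] pointing down, gripper open.
Joint ranges: [-177.97, 177.97], [-48.28, 115.42], [12.27, 149.76], [-77.06, 257.06], [2.81, 150.46], [-146.56, 146.56]. Speed limits (degrees/s): [147.25, 147.25, 180, 180, 180, 180].

### API

Orientations are given as [roll, pitch, yaw] about the fixed x, y, z axes, in that order (R = Rz(yaw) Ry(pitch) Rx(roll)).
In Python, from workcell import env gives the robot as it stands.
- The arm moves only by the shell command python3 -m jog 'ROWS' [FORCE]. ROWS is JSON, a list of rows, each an object of numbers: "dx", "dy", "dz": the shift along the world's x, y, z in m; "wx", "wy", "wz": the turn, a rotation vector about the world's x, y, z in rad; "grip": the gripper's target within -1 to 1 (shut at 1, half-way at 0, fully open at -1). In form: [{"dx": .., "dy": .., "dz": .., "wx": .., "wy": .., "wz": .., "grip": ..}, ...]. A call has 1 to 10 rows; each row shifts and turns the commanded pose from where the row before left it; what a row does not reach is not made up. A row lasts 1/10 s, in which the tool goes at most 50 mm and 8.59 degrees, less where a joint would pass 70% of its speed; a pose out of reach is approached as far as the arm can. A call with a gripper value outside its range is refused whole. The fingers move at their own pace and stop on an object; FORCE is the grip in N (left out, the last holds). Time passes only in rows, so rows that do not move let the fingers close. It gives the time, the measured TCP pose, the force and the opening at its end, in the units of the state.
- env.state(): the state, without advancing time (a new reading comes with each control period).
- env.grab_frame(name): name is "scene" or "side" or "wrist"; returns the picture (384x512x3 uint8, red, green, blue); there is no depth.
- env.get_calibration(name): a dict with "fx", "fy", "cx", "cy" (pixels), "R" (3x3) and "t" (3): a world point X has camera coordinates R X + t. Camera axes: x right, y down, z forward; pixel columns grow to the right and rows downward; lengths in mm; the calibration is good to about 2 mm. A picture is of the moment at which its call begins: read the wrist's pose just before it. get_calibration takes no time and is no camera call; for the wrist camera it gives the pose at the moment of the call.
- env.job_done(): hands the job in, once; it reports no verdict.
The state is a dict: "time_s": time; "qpos": joint angles; "qvel": joint speeds; "effort": joint torques, N m; "ee_pos": TCP position; "ee_rot": TCP orientation; "force": force on the tool from outside, world axes, zero at the start; "torque": the same for the moment, N m; "gripper_width": finger opening in mm.
Only numpy, scipy, OpenCV 4.12 (cv2) and the standard library are available. Lean on these libraries where they do the work, as an engineer would, in place of code of your own. Each camera call takes 0.05 s, during which the arm holds its last target. There are 200 camera calls.

### The job

The split handle of the bamboo spatula has just been glued: lay it flat in the clamping fixture, blade in the three-walled pocket and handle across between the jaws, and let go of it. Then, without pushing the jaw itself, pump the ratchet trigger (squeeze it towards the palm grip, let it spring back, repeat) until the jaw's rubber shoe presses the handle against the fixed jaw with its spring about half way in (5 to 16 N; over 20 N crushes the joint). Finish while still holding the trigger squeezed so the pressure stays on, and leave the wooden spoon, the white bowl and the small jar where they are.

Things in the scene. Friction and masses are not known exactly. Their poses are not given: they have to be found in the camera images.
- clamp: Clamping fixture fixed to the counter, plywood base 12 mm thick. Origin on the counter below the jaw line; x = closing direction of the jaws, y along the laid spatula. In mm along x at y = 0: trigger outer face -160 (out), palm grip -110 to -96, moving jaw block -60 to -48 and shoe front -26 (both with jaw at 0), fixed jaw face +30. Trigger and grip reach z 105; the rest is below z 47.
- nest (a point): Point on the base top where the spatula's origin belongs: (14, 70, 12) mm in the fixture's frame, the spatula's x along the fixture's +y. About 7 mm of play all round; the closing jaw then slides the spatula along +x until its handle meets the fixed jaw (spatula origin at x = 21 mm).
- pocket (a point): Middle of the blade pocket's floor, (16, 150, 12) mm in the fixture's frame. Inside it spans x -24 to 56 and y 100 to 199 mm; walls 14 mm high, 6 thick, on both x sides and at the far +y end, open towards the jaws.
- fixed_jaw_face (a point): Middle of the fixed jaw's working face, (30, 0, 19) mm in the fixture's frame; the jaw is 60 mm wide in y, top at z 46 mm.
- palm_face (a point): Middle of the palm grip's face towards the jaws, (-96, 0, 78) mm in the fixture's frame: a fixed upright bar 14 mm thick, 40 mm wide, top at z 105 mm. One finger goes behind this face; the moving jaw and bar below it stay under z 47 mm.
- trigger_face (a point): Middle of the outer face of the trigger paddle (moves with it), at (-160, 0, 78) mm in the fixture's frame when out. Trigger and palm grip together measure 64 mm along x over their outer faces when out, 48 mm fully squeezed.
- trigger_paddle: The trigger: upright grey bar 12 x 40 mm, z 46 to 105 mm, on the robot's side of the palm grip. Origin coincides with the fixture's origin when out.
- trigger (a joint): Travel of the trigger along the fixture's +x to the palm grip, 0 (out) to 0.016 m (stop). Return spring 3 N out, 4.6 N at the stop. Moving in, its pawl catches the next tooth of the jaw's rack (pitch 6 mm, so up to 6 mm of a stroke is lost) and carries the jaw along 1:1; moving out, it rides over the teeth and the jaw stays.
- jaw (a joint): Travel of the moving jaw along the fixture's +x, 0 to 0.056 m, starting at 0 to 0.014. The shoe meets a handle lying at the fixed jaw at 0.038. Friction of 2.5 N is all that holds it without the trigger, so it backs off from clamping pressure when the trigger is let go.
- jaw_block: Aluminium moving jaw block 12 x 40 x 32 mm with its rack bar and shoe; origin coincides with the fixture's origin when joint jaw is 0. To be moved by the trigger only.
- jaw_spring (a joint): How far the rubber shoe is pushed back towards the jaw block, 0 (free) to 0.016 m (solid). Spring 1.5 N per mm, no preload: 5 N at 0.0033, 16 N at 0.0107, 20 N at 0.0133.
- shoe: Rubber shoe on two plungers in front of the jaw block, 6 x 40 x 31 mm, z 13 to 44 mm; origin coincides with that of jaw_block while the spring is free.
- spatula: Bamboo spatula, loose, about 80 g, the only one with a straight flat blade. Handle 150 mm long, 18 wide, 14 thick, from x = -120 to +30 mm; blade 90 long, 60 wide, 5 thick, from x = 30 to 120 mm; undersides level. Origin on the underside of the handle close to its balance point; x points to the blade, z up. Starts flat on the counter.
- blade_end (a point): Middle of the spatula's blade edge, 120 mm along x from its origin.
- spoon: Wooden spoon 240 mm long lying on the counter; bystander.
- ramekin: White bowl 80 mm across, 45 high; bystander.
- salt_jar: Small glass jar 48 mm across, 75 high; bystander.
Things that resemble listed ones, but are neither listed nor needed, are in the scene too. Leave any purple look-alike of the spatula alone.

How it is judged:
By the outcome, as a careful person would: the job done as asked, in the order asked, and still so for the second after the job is handed in, while the arm keeps its last pose, push and grip.
It also fails if it takes over 64 s, if anything falls off the work surface, if the arm or the gripper's body presses on something with over 40 N, if the wrist force passes 120 N, or if a joint passes its speed limit or range.

## Working session

There is one attempt and no reset: what is moved stays moved. The work goes in short steps, Python scripts to look and compute and a shell command to move; the robot and the scene stay as the last step left them, time stands still between calls to the robot, and variables do not carry over. Pictures are saved under pics/ and viewed, about 8 in all and at most 12, crops included, and the job is handed in when it is done.

```bash
mkdir -p pics; ls
cat > h.py <<'E'
import numpy as np, cv2
from workcell import env
def ray(name,u,v,z,cal=None):
    c=cal or env.get_calibration(name); R=np.array(c["R"]);t=np.array(c["t"])
    d=R.T@np.array([(u-c["cx"])/c["fx"],(v-c["cy"])/c["fy"],1]); o=-R.T@t
    return o+d*(z-o[2])/d[2]
def proj(name,X,cal=None):
    c=cal or env.get_calibration(name); p=np.array(c["R"])@np.array(X,float)+np.array(c["t"])
    return np.array([c["fx"]*p[0]/p[2]+c["cx"],c["fy"]*p[1]/p[2]+c["cy"]])
E
python3 - <<'E'
from h import *
a=env.grab_frame("scene");b=env.grab_frame("side")
cv2.imwrite("pics/s0.png",a[...,::-1]);cv2.imwrite("pics/d0.png",b[...,::-1])
cv2.imwrite("pics/s1.png",cv2.resize(a,(800,600),interpolation=cv2.INTER_CUBIC)[...,::-1])
cv2.imwrite("pics/d1.png",cv2.resize(b,(800,600),interpolation=cv2.INTER_CUBIC)[...,::-1])
print(env.state())
E
```

```text
pics
{'time_s': 0.1, 'qpos': array([-7.35102226e+01,  1.83468140e+01,  8.96979470e+01, -2.46124401e-03,
        7.20437356e+01, -1.14479181e+00]), 'qvel': array([ 0.06247781, -0.00352961, -0.20944496,  0.07044075,  0.03043982,
       -0.00726571]), 'effort': array([ 1.08231565e-03, -4.13331556e+01, -2.32508808e+01,  7.30280019e-02,
        4.22081212e-02, -5.87793988e-05]), 'ee_pos': array([ 174.06681611, -547.55811519,  213.22597684]), 'ee_rot': array([-1.79911474e+02,  5.71643173e-04,  1.76353302e+01]), 'force': array([ 0.10812822,  0.20976742, -0.11087438]), 'torque': array([-0.04986796, -0.00410604,  0.00243843]), 'gripper_width': 90.87255450605218}
```

View pics/s1.png

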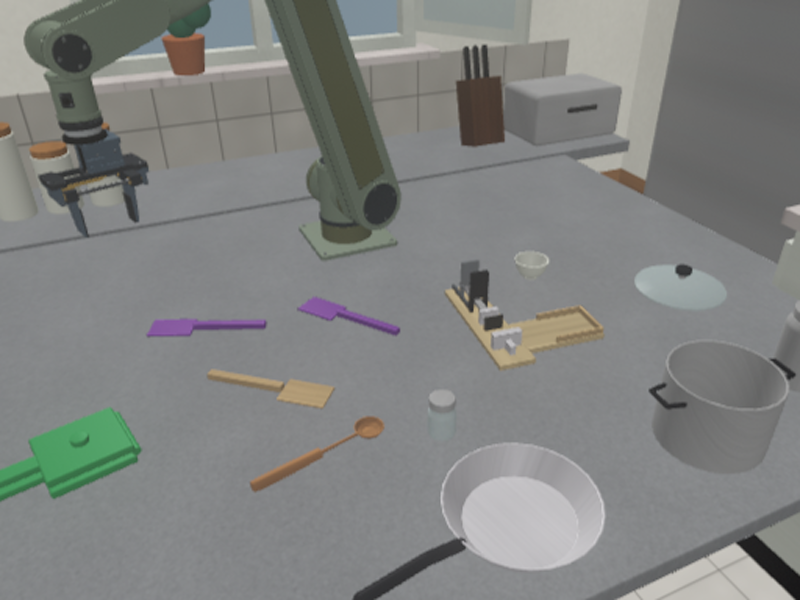

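View pics/d1.png

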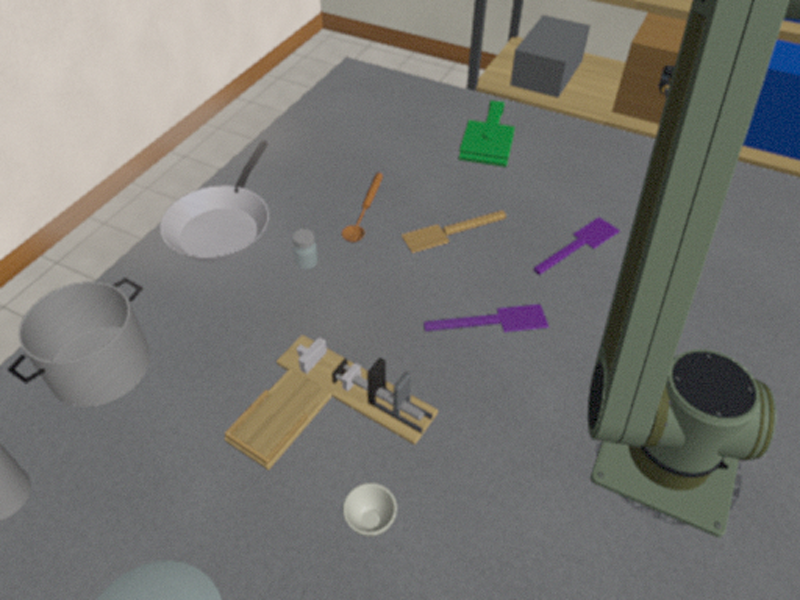

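Scene view: the bamboo spatula runs from handle end (209,375) to blade edge (327,395). The fixture has its trigger at (470,265) and its pocket end at (602,325). The side view shows the same: spatula (505,214) to (408,243), fixture base ends (428,425) and (290,348).

Run:
```python
from h import *
k=1/1.5625
P=lambda n,u,v,z:print(n,u,v,ray(n,u*k,v*k,z).round(0))
print("spat handle end / blade edge mid");P("scene",209,374,7);P("side",505,214,7);P("scene",327,395,5);P("side",408,243,5)
print("base robot end corners");P("side",437,411,12);P("side",418,439,12);P("scene",446,288,12)
print("base far end");P("side",301,338,12);P("side",279,358,12);P("scene",534,357,12);P("scene",502,365,12)
print("pocket far");P("side",228,433,26);P("side",268,462,26);P("scene",602,325,26);P("scene",582,307,26)
print("trig top, grip top");P("side",403,375,105);P("side",377,362,105);P("scene",470,263,105);P("scene",479,271,105)
print("jar,bowl,spoon");P("side",306,265,0);P("side",371,488,45);P("scene",532,262,45);P("side",352,233,5);P("side",379,175,5)
print("purple");P("side",427,326,7);P("side",546,316,5);P("side",538,270,7);P("side",608,228,5)
def crop(n,x,y,w,h,s,f):
    im=cv2.imread(f"pics/{n}.png")[y:y+h,x:x+w];cv2.imwrite(f,cv2.resize(im,None,fx=s,fy=s,interpolation=cv2.INTER_CUBIC))
crop("d0",140,205,145,100,5.5,"pics/dc.png")
```

```text
spat handle end / blade edge mid
scene 209 374 [ 452. -437.    7.]
side 505 214 [ 451. -434.    7.]
scene 327 395 [ 602. -255.    5.]
side 408 243 [ 603. -252.    5.]
base robot end corners
side 437 411 [370. 105.  12.]
side 418 439 [376. 168.  12.]
scene 446 288 [365. 106.  12.]
base far end
side 301 338 [663.  77.  12.]
side 279 358 [674. 135.  12.]
scene 534 357 [670. 140.  12.]
scene 502 365 [666.  71.  12.]
pocket far
side 228 433 [655. 309.  26.]
side 268 462 [567. 323.  26.]
scene 602 325 [652. 314.  26.]
scene 582 307 [579. 319.  26.]
trig top, grip top
side 403 375 [427. 123. 105.]
side 377 362 [477. 120. 105.]
scene 470 263 [434. 126. 105.]
scene 479 271 [473. 126. 105.]
jar,bowl,spoon
side 306 265 [765. -99.   0.]
side 371 488 [395. 294.  45.]
scene 532 262 [394. 314.  45.]
side 352 233 [ 725. -224.    5.]
side 379 175 [ 769. -431.    5.]
purple
side 427 326 [468. -61.   7.]
side 546 316 [ 274. -192.    5.]
side 538 270 [ 328. -302.    7.]
side 608 228 [ 234. -497.    5.]
```

View pics/dc.png

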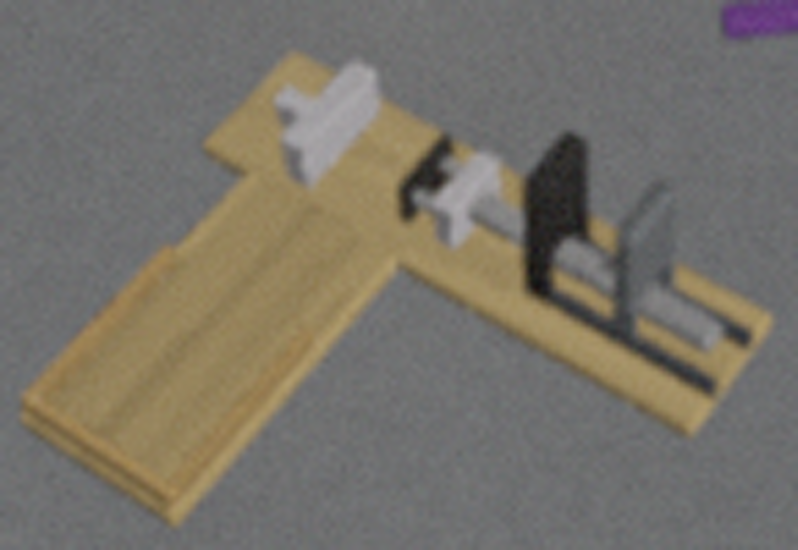

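The fixture's origin is near (572,114) mm with yaw about -6.5°. The spatula's origin is near (528,-344), yaw about 50.3°, and it measures 236 mm against the true 240. I'll move above it and look with the wrist camera.

```bash
python3 -m jog '[{"dx":0.02,"dy":0.01,"wz":0.05},{"dx":0.036,"dy":0.021,"wz":0.06},{"dx":0.037,"dy":0.021,"wz":0.06},{"dx":0.037,"dy":0.022,"wz":0.06},{"dx":0.037,"dy":0.022,"wz":0.06},{"dx":0.037,"dy":0.022,"wz":0.06},{"dx":0.037,"dy":0.022,"wz":0.06},{"dx":0.037,"dy":0.022,"wz":0.06},{"dx":0.037,"dy":0.022,"wz":0.06},{"dx":0.039,"dy":0.02,"wz":0.041}]'
python3 -m jog '[{},{}]'
python3 - <<'E'
from h import *
import json
c=env.get_calibration("wrist");a=env.grab_frame("wrist")
np.save("w0.npy",c,allow_pickle=True)
cv2.imwrite("pics/w0.png",cv2.resize(a,(768,576),interpolation=cv2.INTER_CUBIC)[...,::-1])
o=np.array([528,-344,0]);th=np.radians(50.3);d=np.array([np.cos(th),np.sin(th),0])
for s in(-120,0,120):print(s,proj("wrist",o+d*s+[0,0,7],c)*1.5)
E
```

```text
-120 [ 357.52614786 -135.7732163 ]
0 [ 259.15831154 -317.43798179]
120 [ 142.20313273 -533.42967101]invalid input
invalid input
```

View pics/w0.png

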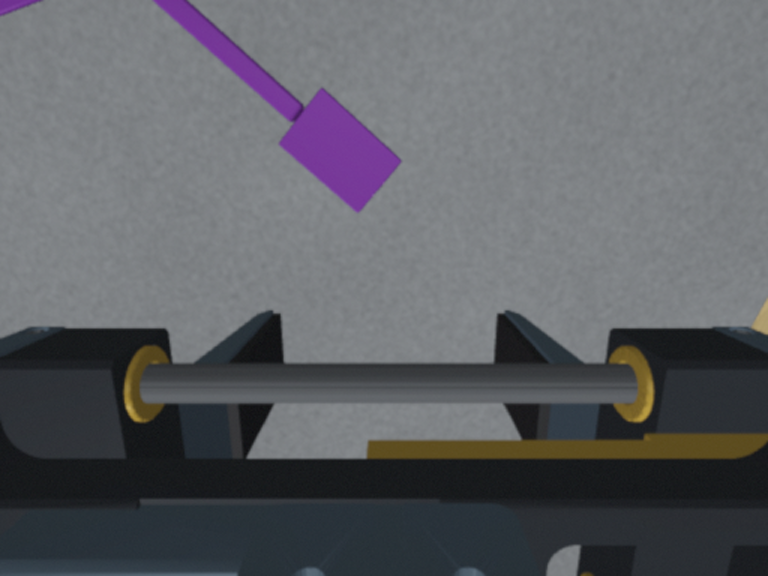

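The jog was refused, so the arm is still at the start pose. This picture shows only the purple look-alike near (340,150) and the fingers. I'll try again with every key present.

```bash
python3 -m jog '[{"dx":0.02,"dy":0.01,"dz":0,"wx":0,"wy":0,"wz":0.05,"grip":-1}]'
python3 - <<'E'
from h import *
c=env.get_calibration("wrist");print(np.array(c["R"]).round(2),-np.array(c["R"]).T@np.array(c["t"]),c["fx"],env.state()["ee_pos"])
E
```

```text
time_s: 0.25
ee_pos: [192.8, -538.6, 213.4]
ee_rot: [-180.0, 0.1, 20.4]
force: [0.0, -0.9, 0.1]
gripper_width: 91.3
[[ 0.35 -0.94  0.  ]
 [-0.91 -0.34  0.24]
 [-0.23 -0.09 -0.97]] [ 257.73429755 -514.95546151  383.74541188] 280.6747880410638 [ 192.79054    -538.56880528  213.42529674]
```

```bash
python3 -m jog '[{"dx":0.037,"dy":0.0215,"dz":0,"wx":0,"wy":0,"wz":0.058,"grip":-1},{"dx":0.037,"dy":0.0215,"dz":0,"wx":0,"wy":0,"wz":0.058,"grip":-1},{"dx":0.037,"dy":0.0215,"dz":0,"wx":0,"wy":0,"wz":0.058,"grip":-1},{"dx":0.037,"dy":0.0215,"dz":0,"wx":0,"wy":0,"wz":0.058,"grip":-1},{"dx":0.037,"dy":0.0215,"dz":0,"wx":0,"wy":0,"wz":0.058,"grip":-1},{"dx":0.037,"dy":0.0215,"dz":0,"wx":0,"wy":0,"wz":0.058,"grip":-1},{"dx":0.037,"dy":0.0215,"dz":0,"wx":0,"wy":0,"wz":0.058,"grip":-1},{"dx":0.037,"dy":0.0215,"dz":0,"wx":0,"wy":0,"wz":0.058,"grip":-1},{"dx":0.037,"dy":0.0215,"dz":0,"wx":0,"wy":0,"wz":0.058,"grip":-1},{"dx":0,"dy":0,"dz":0,"wx":0,"wy":0,"wz":0,"grip":-1}]'
python3 - <<'E'
from h import *
print(env.state()["ee_pos"],env.state()["ee_rot"])
c=env.get_calibration("wrist");a=env.grab_frame("wrist")
np.save("w1.npy",c,allow_pickle=True)
cv2.imwrite("pics/w1.png",cv2.resize(a,(768,576),interpolation=cv2.INTER_CUBIC)[...,::-1])
o=np.array([528,-344,0]);th=np.radians(50.3);d=np.array([np.cos(th),np.sin(th),0])
for s in(-120,0,30,120):print(s,proj("wrist",o+d*s+[0,0,7],c)*1.5)
E
```

```text
time_s: 1.25
ee_pos: [531.2, -341.4, 213.1]
ee_rot: [180.0, -0.1, 50.7]
force: [-1.0, 0.4, -0.7]
gripper_width: 91.5
[ 531.16521864 -341.4201772   213.05042968] [ 1.7999478e+02 -1.2101703e-01  5.0738931e+01]
-120 [385.30310678 388.57975884]
0 [386.09062245 267.94609989]
30 [386.306548   234.87007284]
120 [387.0075483  127.48905942]
```

View pics/w1.png

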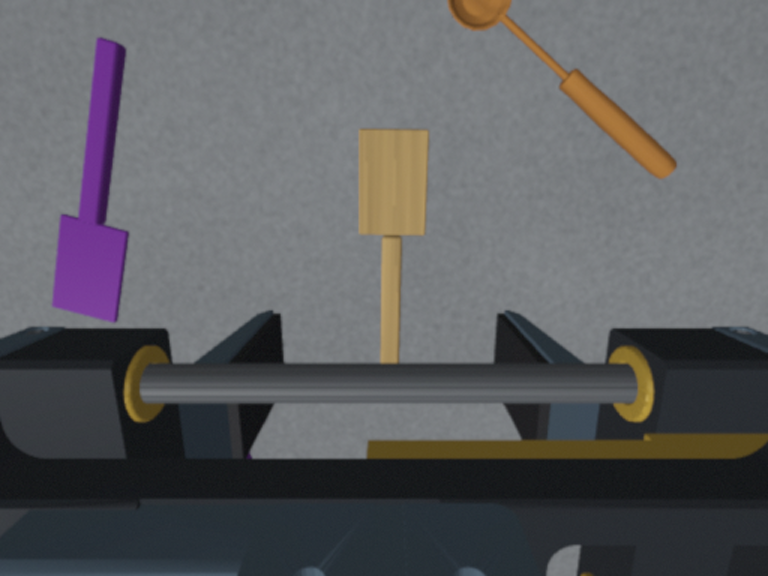

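The spatula lies almost straight up the image: blade edge middle (394,129), neck (392,236), handle (390.5,350). The spoon is well clear at upper right.

Run:
```python
from h import *
c=np.load("w1.npy",allow_pickle=True).item()
e=ray("",394/1.5,128/1.5,5,c);h=ray("",390.5/1.5,345/1.5,14,c);n=ray("",392.8/1.5,236/1.5,5,c)
d=(e-h)[:2];print(e,n,h,np.linalg.norm(e-n),np.degrees(np.arctan2(d[1],d[0])))
u=d/np.linalg.norm(d);print("origin",e[:2]-120*u)
s=env.state();print(s["ee_pos"],s["ee_rot"])
```

```text
[ 609.1288925  -255.52635608    5.        ] [ 550.88637349 -325.55838303    5.        ] [ 485.65647622 -402.21740395   14.        ] 91.0860901500509 49.91209530308026
origin [ 531.8534359  -347.33323931]
[ 528.84376175 -342.84992272  213.05147715] [-1.79937144e+02  1.53443070e-03  5.06125646e+01]
```

```bash
python3 -m jog '[{"dx":0.003,"dy":-0.0045,"dz":-0.03,"wx":0,"wy":0,"wz":-0.012,"grip":-0.5},{"dx":0,"dy":0,"dz":-0.04,"wx":0,"wy":0,"wz":0,"grip":-0.5},{"dx":0,"dy":0,"dz":-0.04,"wx":0,"wy":0,"wz":0,"grip":-0.5},{"dx":0,"dy":0,"dz":-0.04,"wx":0,"wy":0,"wz":0,"grip":-0.5},{"dx":0,"dy":0,"dz":-0.03,"wx":0,"wy":0,"wz":0,"grip":-0.5},{"dx":0,"dy":0,"dz":-0.015,"wx":0,"wy":0,"wz":0,"grip":-0.5},{"dx":0,"dy":0,"dz":-0.008,"wx":0,"wy":0,"wz":0,"grip":-0.5},{"dx":0,"dy":0,"dz":-0.006,"wx":0,"wy":0,"wz":0,"grip":-0.5},{"dx":0,"dy":0,"dz":0,"wx":0,"wy":0,"wz":0,"grip":0},{"dx":0,"dy":0,"dz":0,"wx":0,"wy":0,"wz":0,"grip":0}]' 25
python3 -m jog '[{"dx":0,"dy":0,"dz":0,"wx":0,"wy":0,"wz":0,"grip":1},{"dx":0,"dy":0,"dz":0,"wx":0,"wy":0,"wz":0,"grip":1},{"dx":0,"dy":0,"dz":0,"wx":0,"wy":0,"wz":0,"grip":1},{"dx":0,"dy":0,"dz":0,"wx":0,"wy":0,"wz":0,"grip":1},{"dx":0,"dy":0,"dz":0,"wx":0,"wy":0,"wz":0,"grip":1},{"dx":0,"dy":0,"dz":0,"wx":0,"wy":0,"wz":0,"grip":1}]' 25
```

```text
time_s: 2.3
ee_pos: [530.6, -349.6, 6.0]
ee_rot: [179.9, -0.0, 49.7]
force: [0.5, 0.4, 0.2]
gripper_width: 55.3
time_s: 2.9
ee_pos: [530.2, -348.9, 5.1]
ee_rot: [-180.0, 0.0, 49.7]
force: [-1.4, 0.4, 1.2]
gripper_width: 17.7
```

```bash
python3 -m jog '[{"dx":0,"dy":0,"dz":0.01,"wx":0,"wy":0,"wz":0,"grip":1},{"dx":0,"dy":0,"dz":0.025,"wx":0,"wy":0,"wz":0,"grip":1},{"dx":0,"dy":0,"dz":0.035,"wx":0,"wy":0,"wz":0,"grip":1},{"dx":0,"dy":0,"dz":0.035,"wx":0,"wy":0,"wz":0,"grip":1},{"dx":0,"dy":0,"dz":0.035,"wx":0,"wy":0,"wz":0,"grip":1},{"dx":0,"dy":0,"dz":0.035,"wx":0,"wy":0,"wz":0,"grip":1},{"dx":0.005,"dy":0.015,"dz":0.035,"wx":0,"wy":0,"wz":0.02,"grip":1},{"dx":0.01,"dy":0.025,"dz":0.035,"wx":0,"wy":0,"wz":0.04,"grip":1},{"dx":0.013,"dy":0.035,"dz":0.03,"wx":0,"wy":0,"wz":0.05,"grip":1},{"dx":0.015,"dy":0.04,"dz":0,"wx":0,"wy":0,"wz":0.06,"grip":1}]' 30
python3 -m jog '[{"dx":0.015,"dy":0.042,"dz":0,"wx":0,"wy":0,"wz":0.06,"grip":1},{"dx":0.015,"dy":0.042,"dz":0,"wx":0,"wy":0,"wz":0.06,"grip":1},{"dx":0.015,"dy":0.042,"dz":0,"wx":0,"wy":0,"wz":0.06,"grip":1},{"dx":0.015,"dy":0.042,"dz":0,"wx":0,"wy":0,"wz":0.06,"grip":1},{"dx":0.015,"dy":0.042,"dz":0,"wx":0,"wy":0,"wz":0.06,"grip":1},{"dx":0.015,"dy":0.04,"dz":0,"wx":0,"wy":0,"wz":0.06,"grip":1},{"dx":0.012,"dy":0.03,"dz":0,"wx":0,"wy":0,"wz":0.04,"grip":1},{"dx":0.008,"dy":0.018,"dz":0,"wx":0,"wy":0,"wz":0.02,"grip":1},{"dx":0,"dy":0,"dz":0,"wx":0,"wy":0,"wz":0,"grip":1},{"dx":0,"dy":0,"dz":0,"wx":0,"wy":0,"wz":0,"grip":1}]'
python3 - <<'E'
from h import *
c=env.get_calibration("wrist");a=env.grab_frame("wrist")
np.save("w2.npy",c,allow_pickle=True);cv2.imwrite("pics/w2r.png",a[...,::-1])
cv2.imwrite("pics/w2.png",cv2.resize(a,(768,576),interpolation=cv2.INTER_CUBIC)[...,::-1])
E
```

```text
time_s: 3.9
ee_pos: [575.1, -234.4, 286.0]
ee_rot: [179.4, -0.1, 59.5]
force: [0.7, 0.9, -1.5]
gripper_width: 17.7
time_s: 4.9
ee_pos: [683.0, 63.2, 280.0]
ee_rot: [-180.0, 0.1, 83.5]
force: [0.3, -0.6, -0.2]
gripper_width: 17.3
```

View pics/w2.png

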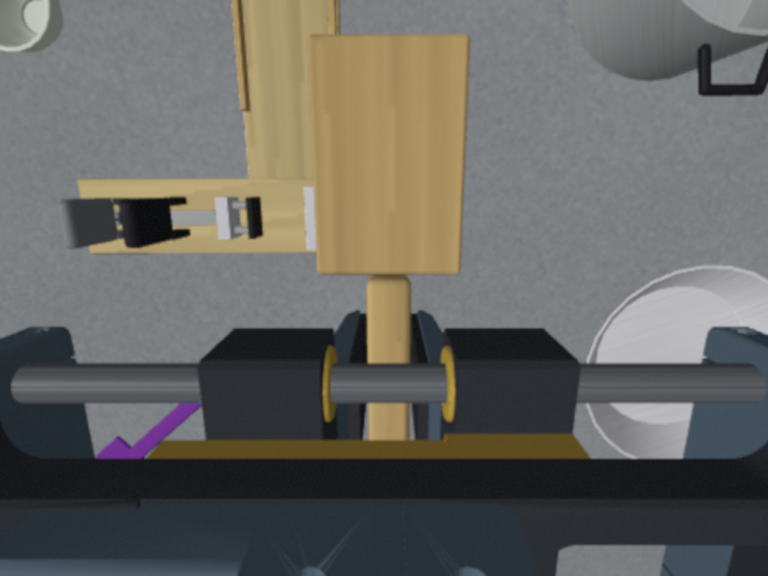

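Wrist view: the fixture lies left of the held spatula, with the trigger at (90,222), the grip at (148,222), the shoe at (254,217), the fixed jaw at (310,217) and the pocket left wall at (240,60). I'll enlarge it for an exact fit.

Run:
```python
import cv2
a=cv2.imread("pics/w2r.png")[0:175,35:230]
cv2.imwrite("pics/w2c.png",cv2.resize(a,None,fx=4,fy=3.4,interpolation=cv2.INTER_CUBIC)[:595])
```

```text
(no output)
```

View pics/w2c.png

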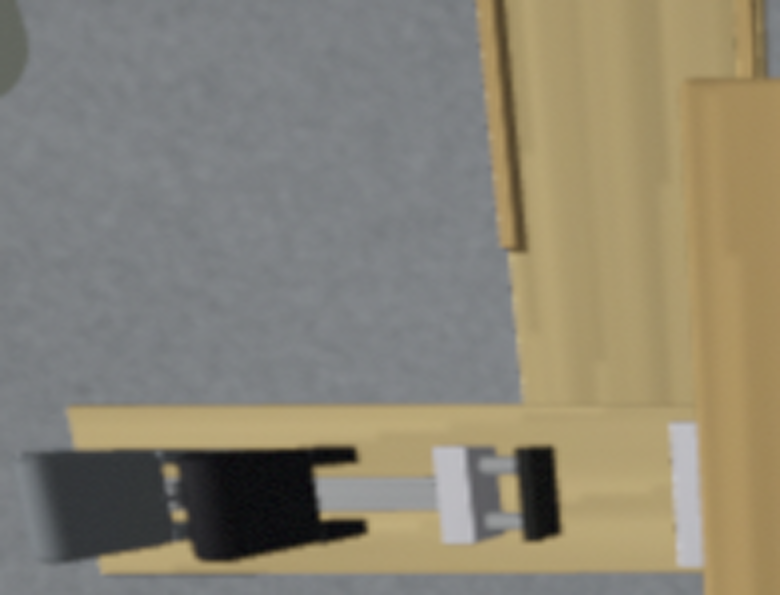

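```bash
cat > fit.py <<'E'
from h import *
from scipy.optimize import least_squares
c=np.load("w2.npy",allow_pickle=True).item()
raw=lambda p:np.array([35+p[0]/4,p[1]/3.4])
F=[((500,250),(-30,100,26)),((668,423),(30,30,46)),((678,567),(30,-30,46)),((22,455),(-160,20,105)),((48,560),(-160,-20,105)),((183,455),(-110,20,105)),((197,558),(-110,-20,105))]
def W(q,p):
    a=q[2];return np.array([q[0]+np.cos(a)*p[0]-np.sin(a)*p[1],q[1]+np.sin(a)*p[0]+np.cos(a)*p[1],p[2]])
f=lambda q:np.concatenate([proj("",W(q,p),c)-raw(i) for i,p in F])
r=least_squares(f,[572,114,-.11],x_scale=[1,1,.01],loss="soft_l1")
q=r.x;print(q[:2],np.degrees(q[2]),f(q).round(1).reshape(-1,2).tolist())
inv=lambda X:np.array([np.cos(q[2])*(X[0]-q[0])+np.sin(q[2])*(X[1]-q[1]),-np.sin(q[2])*(X[0]-q[0])+np.cos(q[2])*(X[1]-q[1])])
for n,p,z in[("jawblock left top (x-60)",(433,447),45),("",(442,542),45),("shoe left top (-32)",(516,447),44),("",(526,540),44)]:
    print(n,inv(ray("",*raw(p),z,c)).round(1))
print("nest",W(q,(14,70,12)),"grip mid",W(q,(-128,0,78)))
for n,u,v,z in[("spat L corner near",318,272,285),("R",459,272,285),("far L",311,37,285),("far R",468,37,285)]:print(n,ray("",u/1.5,v/1.5,z,c).round(1))
s=env.state();print(s["ee_pos"],s["ee_rot"])
E
python3 fit.py
```

```text
[582.9039727  111.42059605] -6.31578611182743 [[2.0, -0.6], [2.6, -0.2], [2.2, 0.0], [-2.6, -0.3], [-2.8, 1.8], [-1.3, -0.5], [0.4, 2.3]]
jawblock left top (x-60) [-57.1  20.3]
 [-58.  -19.1]
shoe left top (-32) [-28.2  20.2]
 [-27.9 -18.5]
nest [604.51957366 179.45562963  12.        ] grip mid [455.68084518 125.50164087  78.        ]
spat L corner near [659.7 100.4 285. ]
R [715.8  94.1 285. ]
far L [670.3 183.9 285. ]
far R [725.  177.7 285. ]
[682.84087558  62.61079078 280.13485877] [-1.79988260e+02  5.97838075e-02  8.34422066e+01]
```

```bash
cat >> fit.py <<'E'
print("--- side")
rs=lambda p:np.array([140+p[0]/5.5,205+p[1]/5.5])
S=[((22,403),(62,205,26)),((178,497),(-30,205,26)),((175,248),(62,100,26)),((380,72),(30,-30,46)),((668,182),(-160,-20,105)),((623,222),(-160,20,105)),((580,137),(-96,-20,105)),((527,180),(-96,20,105))]
cs=env.get_calibration("side")
g=lambda q:np.concatenate([proj("",W(q,p),cs)-rs(i) for i,p in S])
r=least_squares(g,[572,114,-.11],x_scale=[1,1,.01],loss="soft_l1");print(r.x[:2],np.degrees(r.x[2]),g(r.x).round(1).reshape(-1,2).tolist())
h=lambda q:np.concatenate([g(q),f(q)])
r=least_squares(h,[572,114,-.11],x_scale=[1,1,.01],loss="soft_l1");print("both",r.x[:2],np.degrees(r.x[2]),h(r.x).round(1).reshape(-1,2).tolist())
print("nest",W(r.x,(14,70,12)),"grip mid",W(r.x,(-128,0,78)))
E
python3 fit.py | sed -n '/---/,$p'
```

```text
--- side
[575.31016405 115.10408561] -5.476504491435859 [[0.5, -0.2], [-0.1, 0.5], [-0.8, -0.9], [-0.4, -0.2], [3.4, 0.2], [3.2, 4.0], [-1.6, -2.7], [-0.7, 0.2]]
both [581.17896414 112.41460247] -5.786470615357435 [[-0.9, -2.3], [-1.9, -1.6], [-2.1, -2.6], [-1.6, -1.6], [1.7, -1.2], [1.3, 2.5], [-3.2, -4.1], [-2.3, -1.4], [0.0, -1.0], [1.0, -1.0], [1.1, -0.7], [-4.2, 0.2], [-4.0, 2.4], [-3.0, -0.3], [-0.9, 2.4]]
nest [602.16512372 180.64642134  12.        ] grip mid [453.83118254 125.31973794  78.        ]
```

```bash
python3 -m jog '[{"dx":-0.0135,"dy":0.0195,"dz":0,"wx":0,"wy":0,"wz":0.01,"grip":1},{"dx":-0.02,"dy":0.03,"dz":0,"wx":0,"wy":0,"wz":0,"grip":1},{"dx":-0.02,"dy":0.03,"dz":-0.015,"wx":0,"wy":0,"wz":0,"grip":1},{"dx":-0.02,"dy":0.025,"dz":-0.03,"wx":0,"wy":0,"wz":0,"grip":1},{"dx":-0.01,"dy":0.015,"dz":-0.04,"wx":0,"wy":0,"wz":0,"grip":1},{"dx":0,"dy":0,"dz":-0.04,"wx":0,"wy":0,"wz":0,"grip":1},{"dx":0,"dy":0,"dz":-0.04,"wx":0,"wy":0,"wz":0,"grip":1},{"dx":0,"dy":0,"dz":-0.03,"wx":0,"wy":0,"wz":0,"grip":1},{"dx":0,"dy":0,"dz":-0.015,"wx":0,"wy":0,"wz":0,"grip":1},{"dx":0,"dy":0,"dz":0,"wx":0,"wy":0,"wz":0,"grip":1}]'
python3 -m jog '[{"dx":0,"dy":0,"dz":0,"wx":0,"wy":0,"wz":0,"grip":1}]'
python3 - <<'E'
from h import *
c=env.get_calibration("wrist");a=env.grab_frame("wrist");b=env.grab_frame("side")
np.save("w3.npy",c,allow_pickle=True);cv2.imwrite("pics/w3r.png",a[...,::-1]);cv2.imwrite("pics/d3r.png",b[...,::-1])
A=cv2.resize(a[:250],(512*3//2-68,250*3//2-34),interpolation=cv2.INTER_CUBIC)
B=cv2.resize(b[200:305,120:290],(700,int(105*700/170)),interpolation=cv2.INTER_CUBIC)
A=cv2.resize(a[:200],None,fx=1.3,fy=1.3)
cv2.imwrite("pics/m3.png",B[...,::-1]);cv2.imwrite("pics/w3.png",cv2.resize(a[:230],(768,345),interpolation=cv2.INTER_CUBIC)[...,::-1])
E
```

```text
time_s: 5.95
ee_pos: [598.0, 181.2, 67.8]
ee_rot: [-179.7, 0.1, 84.0]
force: [0.1, 0.4, -1.2]
gripper_width: 18.0
time_s: 6.05
ee_pos: [600.3, 182.4, 70.9]
ee_rot: [179.9, -0.0, 84.0]
force: [1.1, 0.3, -0.1]
gripper_width: 17.8
```

View pics/m3.png

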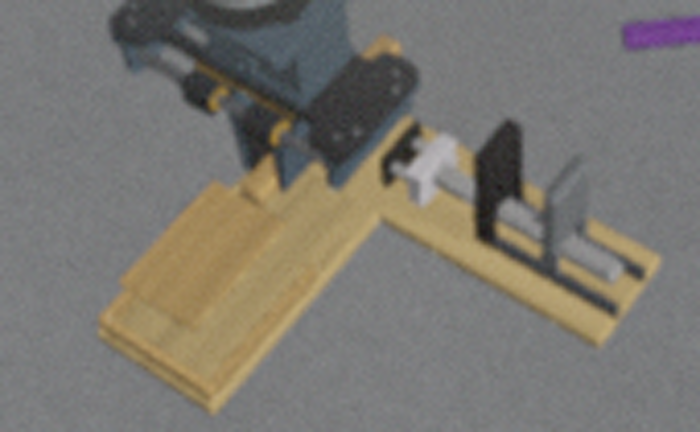

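View pics/w3.png

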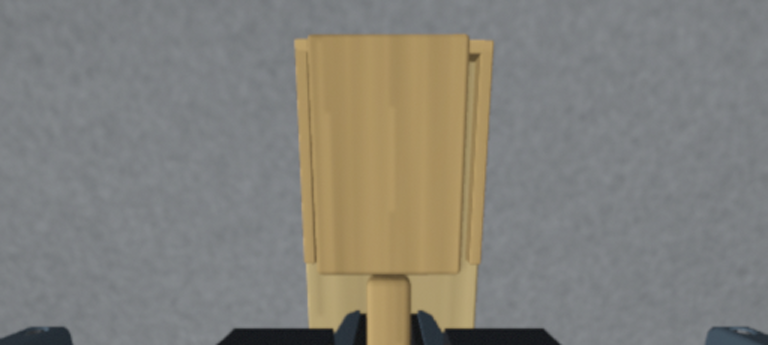

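The blade hovers above the pocket in both views. In the wrist view, the pocket's outer corners are at (295,40) and (492,40), the wall ends at (304,262) and (480,262), and the blade corners at (308,36), (468,36), (321,272) and (459,272).

Run:
```python
from h import *
from scipy.optimize import least_squares
c=np.load("w3.npy",allow_pickle=True).item()
s=env.state();print(s["ee_pos"],s["ee_rot"])
def W(q,p):
    a=q[2];return np.array([q[0]+np.cos(a)*p[0]-np.sin(a)*p[1],q[1]+np.sin(a)*p[0]+np.cos(a)*p[1],p[2]])
def fit(F,q0):
    f=lambda q:np.concatenate([proj("",W(q,p),c)-np.array(i)/1.5 for i,p in F])
    r=least_squares(f,q0,x_scale=[1,1,.01]);print(r.x[:2].round(1),np.degrees(r.x[2]).round(2),f(r.x).round(1).reshape(-1,2).tolist());return r.x
q=fit([((295,40),(-30,205,26)),((492,40),(62,205,26)),((303,262),(-30,100,26)),((480,262),(62,100,26))],[578,113,-.1])
b=s["ee_pos"][2]-5
p=fit([((308,36),(120,30,b+5)),((468,36),(120,-30,b+5)),((320,272),(30,30,b+5)),((460,272),(30,-30,b+5))],[599,182,1.46])
n=W(q,(14,70,12));print("nest",n,"move",n[:2]-p[:2],"turn",q[2]+np.pi/2-p[2],"bottom z",b)
# relative in tool frame w.r.t. pinhole center bias
print("trigger mid",W(q,(-128,0,78)))
```

```text
[600.9027849  183.09432216  71.78477098] [ 1.79820647e+02 -6.26877625e-02  8.40410103e+01]
[579.3 112.5] -6.21 [[-1.5, -1.4], [1.1, -0.8], [0.1, 1.3], [0.3, 1.7]]
[602.  183.6] 84.36 [[-2.1, -2.1], [2.5, -2.8], [-2.1, 3.8], [1.7, 3.1]]
nest [600.81562124 180.58476265  12.        ] move [-1.21938953 -2.97753304] turn -0.009896797207310293 bottom z 66.78477098443904
trigger mid [452.07966999 126.34808866  78.        ]
```

```bash
python3 -m jog '[{"dx":-0.001,"dy":-0.0025,"dz":0,"wx":0,"wy":0,"wz":-0.008,"grip":1},{"dx":0,"dy":0,"dz":-0.015,"wx":0,"wy":0,"wz":0,"grip":1},{"dx":0,"dy":0,"dz":-0.015,"wx":0,"wy":0,"wz":0,"grip":1},{"dx":0,"dy":0,"dz":-0.01,"wx":0,"wy":0,"wz":0,"grip":1},{"dx":0,"dy":0,"dz":-0.006,"wx":0,"wy":0,"wz":0,"grip":1},{"dx":0,"dy":0,"dz":0,"wx":0,"wy":0,"wz":0,"grip":1},{"dx":0,"dy":0,"dz":0,"wx":0,"wy":0,"wz":0,"grip":1}]'
```

```text
time_s: 6.85
ee_pos: [599.1, 181.1, 24.5]
ee_rot: [179.9, -0.0, 83.6]
force: [-0.8, -0.2, -0.3]
gripper_width: 17.5
```

```bash
python3 -m jog '[{"dx":0,"dy":0,"dz":-0.003,"wx":0,"wy":0,"wz":0,"grip":1},{"dx":0,"dy":0,"dz":-0.002,"wx":0,"wy":0,"wz":0,"grip":1},{"dx":0,"dy":0,"dz":-0.002,"wx":0,"wy":0,"wz":0,"grip":1},{"dx":0,"dy":0,"dz":0,"wx":0,"wy":0,"wz":0,"grip":1}]'
```

```text
time_s: 7.25
ee_pos: [598.8, 181.1, 17.1]
ee_rot: [180.0, -0.0, 83.6]
force: [-0.1, 0.2, 0.7]
gripper_width: 17.9
```

```bash
python3 -m jog '[{"dx":0,"dy":0,"dz":0,"wx":0,"wy":0,"wz":0,"grip":0},{"dx":0,"dy":0,"dz":0,"wx":0,"wy":0,"wz":0,"grip":0},{"dx":0,"dy":0,"dz":0,"wx":0,"wy":0,"wz":0,"grip":0},{"dx":0,"dy":0,"dz":0,"wx":0,"wy":0,"wz":0,"grip":0},{"dx":0,"dy":0,"dz":0.01,"wx":0,"wy":0,"wz":0,"grip":0},{"dx":0,"dy":0,"dz":0.03,"wx":0,"wy":0,"wz":0,"grip":0},{"dx":0,"dy":0,"dz":0.04,"wx":0,"wy":0,"wz":0,"grip":-0.6},{"dx":0,"dy":0,"dz":0.045,"wx":0,"wy":0,"wz":0,"grip":-1},{"dx":0,"dy":0,"dz":0.045,"wx":0,"wy":0,"wz":0,"grip":-1},{"dx":0,"dy":0,"dz":0.03,"wx":0,"wy":0,"wz":0,"grip":-1}]'
```

```text
time_s: 8.25
ee_pos: [599.6, 181.3, 221.8]
ee_rot: [179.7, -0.1, 83.6]
force: [0.3, 1.4, -0.8]
gripper_width: 74.5
```

```bash
python3 -m jog '[{"dx":-0.015,"dy":-0.006,"dz":0,"wx":0,"wy":0,"wz":0,"grip":-1},{"dx":-0.03,"dy":-0.011,"dz":0,"wx":0,"wy":0,"wz":0,"grip":-1},{"dx":-0.035,"dy":-0.013,"dz":0,"wx":0,"wy":0,"wz":0,"grip":-1},{"dx":-0.035,"dy":-0.013,"dz":0,"wx":0,"wy":0,"wz":0,"grip":-1},{"dx":-0.02,"dy":-0.008,"dz":0,"wx":0,"wy":0,"wz":0,"grip":-1},{"dx":-0.012,"dy":-0.005,"dz":0,"wx":0,"wy":0,"wz":0,"grip":-1},{"dx":0,"dy":0,"dz":0,"wx":0,"wy":0,"wz":0,"grip":-1},{"dx":0,"dy":0,"dz":0,"wx":0,"wy":0,"wz":0,"grip":-1}]'
python3 - <<'E'
from h import *
c=env.get_calibration("wrist");a=env.grab_frame("wrist");b=env.grab_frame("side")
np.save("w4.npy",c,allow_pickle=True)
A=cv2.resize(a[:384],(512,384));B=cv2.resize(b[190:300,120:280],(280,192),interpolation=cv2.INTER_CUBIC)
m=np.zeros((384,792,3),np.uint8);m[:,:512]=A;m[:192,512:]=B
cv2.imwrite("pics/m4.png",m[...,::-1]);s=env.state();print(s["ee_pos"],s["ee_rot"])
E
```

```text
time_s: 9.05
ee_pos: [452.8, 125.3, 217.6]
ee_rot: [179.9, -0.0, 83.6]
force: [-0.1, 0.1, 0.2]
gripper_width: 91.1
[452.94695782 125.41139373 217.06160562] [ 1.79947235e+02 -2.26818785e-02  8.36413024e+01]
```

View pics/m4.png

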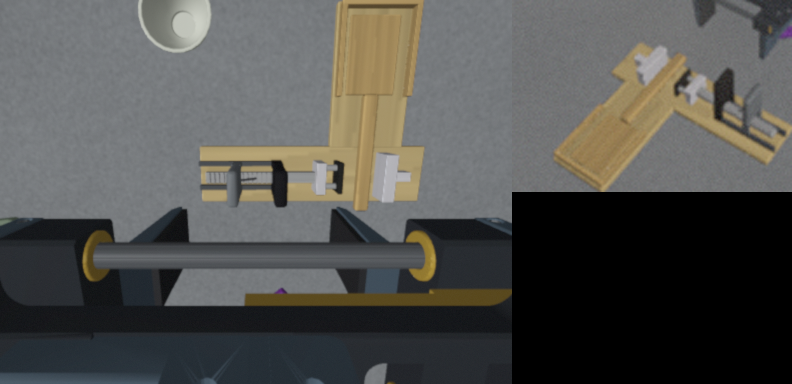

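The spatula lies flat in the pocket with its handle at (365,150), between the shoe (338,177) and the fixed jaw (385,177). The trigger (233,185) and grip (280,185) straddle the tool's centre line, column 256. I'll descend.

```bash
python3 -m jog '[{"dx":0,"dy":0,"dz":-0.025,"wx":0,"wy":0,"wz":0,"grip":-1},{"dx":0,"dy":0,"dz":-0.035,"wx":0,"wy":0,"wz":0,"grip":-1},{"dx":0,"dy":0,"dz":-0.025,"wx":0,"wy":0,"wz":0,"grip":-1},{"dx":0,"dy":0,"dz":-0.02,"wx":0,"wy":0,"wz":0,"grip":-1},{"dx":0,"dy":0,"dz":-0.02,"wx":0,"wy":0,"wz":0,"grip":-1},{"dx":0,"dy":0,"dz":-0.015,"wx":0,"wy":0,"wz":0,"grip":-1},{"dx":0,"dy":0,"dz":-0.015,"wx":0,"wy":0,"wz":0,"grip":-1},{"dx":0,"dy":0,"dz":0,"wx":0,"wy":0,"wz":0,"grip":-1},{"dx":0,"dy":0,"dz":0,"wx":0,"wy":0,"wz":0,"grip":-1}]' 30
```

```text
time_s: 10.05
ee_pos: [452.4, 125.3, 61.8]
ee_rot: [-180.0, 0.0, 83.6]
force: [-0.4, -0.4, 0.7]
gripper_width: 91.1
```

```bash
python3 -m jog '[{"dx":-0.005,"dy":0.0006,"dz":0,"wx":0,"wy":0,"wz":0,"grip":-1},{"dx":-0.005,"dy":0.0006,"dz":0,"wx":0,"wy":0,"wz":0,"grip":-1},{"dx":0,"dy":0,"dz":0,"wx":0,"wy":0,"wz":0,"grip":-1},{"dx":0,"dy":0,"dz":0,"wx":0,"wy":0,"wz":0,"grip":-1}]'
for i in 1 2 3; do python3 -m jog '[{"dx":-0.002,"dy":0.0002,"dz":0,"wx":0,"wy":0,"wz":0,"grip":-1},{"dx":0,"dy":0,"dz":0,"wx":0,"wy":0,"wz":0,"grip":-1},{"dx":0,"dy":0,"dz":0,"wx":0,"wy":0,"wz":0,"grip":-1}]' | grep -E "ee_pos|force"; done
```

```text
time_s: 10.45
ee_pos: [441.7, 126.3, 62.4]
ee_rot: [179.9, -0.0, 83.7]
force: [-0.2, 0.3, 0.1]
gripper_width: 91.1
ee_pos: [439.7, 126.4, 62.0]
force: [-0.3, 0.3, 0.6]
ee_pos: [437.7, 126.6, 61.9]
force: [0.4, -0.3, -0.4]
ee_pos: [437.5, 126.8, 62.2]
force: [5.2, -2.1, -3.3]
```

```bash
python3 -m jog '[{"dx":0.008,"dy":-0.0009,"dz":0,"wx":0,"wy":0,"wz":0,"grip":-1},{"dx":0.008,"dy":-0.0009,"dz":0,"wx":0,"wy":0,"wz":0,"grip":-1},{"dx":0.007,"dy":-0.0007,"dz":0,"wx":0,"wy":0,"wz":0,"grip":-1},{"dx":0,"dy":0,"dz":0,"wx":0,"wy":0,"wz":0,"grip":-1},{"dx":0,"dy":0,"dz":0,"wx":0,"wy":0,"wz":0,"grip":-1}]'
```

```text
time_s: 11.85
ee_pos: [458.6, 124.2, 61.8]
ee_rot: [-180.0, 0.0, 83.6]
force: [-0.4, -0.9, -0.4]
gripper_width: 91.4
```

```bash
python3 -m jog '[{"dx":0.001,"dy":-0.0001,"dz":0,"wx":0,"wy":0,"wz":0,"grip":-0.72},{"dx":0,"dy":0,"dz":0,"wx":0,"wy":0,"wz":0,"grip":-0.72},{"dx":0,"dy":0,"dz":0,"wx":0,"wy":0,"wz":0,"grip":-0.72}]' 30 | grep -E "ee_pos|force|width"
for g in 1 ; do python3 -m jog '[{"dx":0,"dy":0,"dz":0,"wx":0,"wy":0,"wz":0,"grip":-0.4},{"dx":0,"dy":0,"dz":0,"wx":0,"wy":0,"wz":0,"grip":-0.4},{"dx":0,"dy":0,"dz":0,"wx":0,"wy":0,"wz":0,"grip":-0.4},{"dx":0,"dy":0,"dz":0,"wx":0,"wy":0,"wz":0,"grip":-0.4}]'| grep -E "ee_pos|force|width"
python3 -m jog '[{"dx":0,"dy":0,"dz":0,"wx":0,"wy":0,"wz":0,"grip":-0.14},{"dx":0,"dy":0,"dz":0,"wx":0,"wy":0,"wz":0,"grip":-0.14},{"dx":0,"dy":0,"dz":0,"wx":0,"wy":0,"wz":0,"grip":-0.14},{"dx":0,"dy":0,"dz":0,"wx":0,"wy":0,"wz":0,"grip":-0.14}]'| grep -E "ee_pos|force|width"; done
```

```text
ee_pos: [458.0, 124.3, 61.8]
force: [-4.3, 1.0, 1.5]
gripper_width: 78.7
ee_pos: [457.3, 124.3, 61.7]
force: [-4.7, 3.3, 2.9]
gripper_width: 64.1
ee_pos: [457.1, 124.4, 61.7]
force: [-5.6, 2.9, 4.4]
gripper_width: 51.7
```

```bash
python3 -m jog '[{"dx":0,"dy":0,"dz":0,"wx":0,"wy":0,"wz":0,"grip":-0.03},{"dx":0,"dy":0,"dz":0,"wx":0,"wy":0,"wz":0,"grip":-0.03},{"dx":0,"dy":0,"dz":0,"wx":0,"wy":0,"wz":0,"grip":-0.03}]'
python3 -m jog '[{"dx":0,"dy":0,"dz":0,"wx":0,"wy":0,"wz":0,"grip":-0.9},{"dx":0,"dy":0,"dz":0,"wx":0,"wy":0,"wz":0,"grip":-0.9},{"dx":0,"dy":0,"dz":0,"wx":0,"wy":0,"wz":0,"grip":-0.9},{"dx":0,"dy":0,"dz":0,"wx":0,"wy":0,"wz":0,"grip":-0.9},{"dx":0,"dy":0,"dz":0,"wx":0,"wy":0,"wz":0,"grip":-0.9},{"dx":0,"dy":0,"dz":0,"wx":0,"wy":0,"wz":0,"grip":-0.9}]'
python3 - <<'E'
from h import *
b=env.grab_frame("side");cv2.imwrite("pics/d5.png",b[...,::-1])
E
```

```text
time_s: 13.25
ee_pos: [458.9, 124.2, 61.9]
ee_rot: [-179.9, 0.0, 83.6]
force: [-4.7, 1.5, 1.7]
gripper_width: 47.7
time_s: 13.85
ee_pos: [461.1, 124.3, 62.3]
ee_rot: [179.8, -0.0, 83.6]
force: [0.3, 0.0, -0.2]
gripper_width: 86.3
```

```bash
python3 -m jog '[{"dx":0,"dy":0,"dz":0,"wx":0,"wy":0,"wz":0,"grip":-1},{"dx":0,"dy":0,"dz":0,"wx":0,"wy":0,"wz":0,"grip":-0.5},{"dx":0,"dy":0,"dz":0,"wx":0,"wy":0,"wz":0,"grip":-0.5},{"dx":0,"dy":0,"dz":0,"wx":0,"wy":0,"wz":0,"grip":-0.3},{"dx":0,"dy":0,"dz":0,"wx":0,"wy":0,"wz":0,"grip":-0.3},{"dx":0,"dy":0,"dz":0,"wx":0,"wy":0,"wz":0,"grip":-0.03},{"dx":0,"dy":0,"dz":0,"wx":0,"wy":0,"wz":0,"grip":-0.03},{"dx":0,"dy":0,"dz":0,"wx":0,"wy":0,"wz":0,"grip":-0.03},{"dx":0,"dy":0,"dz":0,"wx":0,"wy":0,"wz":0,"grip":-0.03}]'
python3 -m jog '[{"dx":0,"dy":0,"dz":0,"wx":0,"wy":0,"wz":0,"grip":-1},{"dx":0,"dy":0,"dz":0,"wx":0,"wy":0,"wz":0,"grip":-1},{"dx":0,"dy":0,"dz":0,"wx":0,"wy":0,"wz":0,"grip":-1},{"dx":0,"dy":0,"dz":0,"wx":0,"wy":0,"wz":0,"grip":-1},{"dx":0,"dy":0,"dz":0,"wx":0,"wy":0,"wz":0,"grip":-1},{"dx":0,"dy":0,"dz":0,"wx":0,"wy":0,"wz":0,"grip":-1}]'
python3 - <<'E'
from h import *
b=env.grab_frame("side");s=env.grab_frame("scene");cv2.imwrite("pics/d6.png",b[...,::-1])
z=lambda p:cv2.resize(p,(396,297),interpolation=cv2.INTER_CUBIC)
d5=cv2.imread("pics/d5.png");d0=cv2.imread("pics/d3r.png")
m=np.vstack([np.hstack([z(d0[205:265,185:265]),z(d5[205:265,185:265])]),np.hstack([z(b[205:265,185:265,::-1]),z(s[165:240,280:380,::-1])])])
cv2.imwrite("pics/m6.png",m)
E
```

```text
time_s: 14.8
ee_pos: [459.0, 124.2, 61.9]
ee_rot: [-179.9, 0.0, 83.6]
force: [-4.7, 2.5, 2.3]
gripper_width: 47.5
time_s: 15.4
ee_pos: [461.1, 124.2, 62.3]
ee_rot: [179.8, -0.0, 83.7]
force: [-1.1, -0.5, 0.5]
gripper_width: 90.5
```

View pics/m6.png

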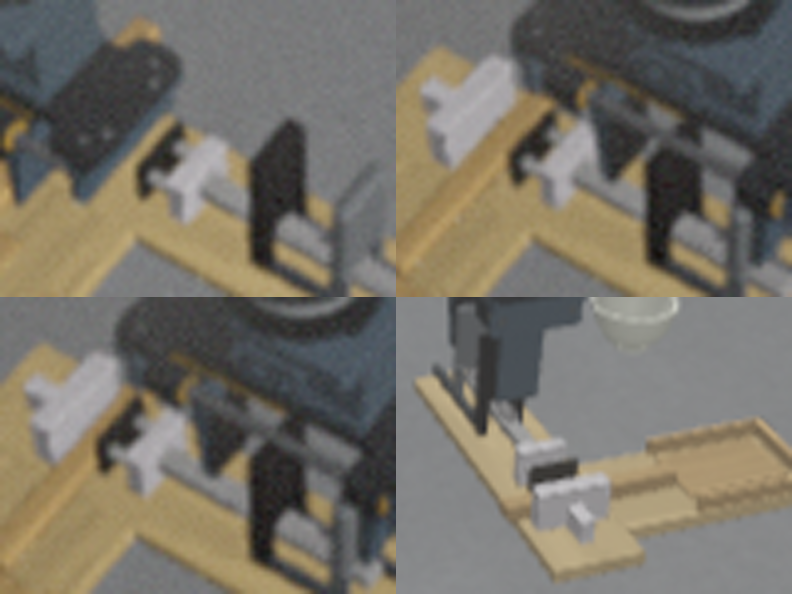

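Run:
```python
from h import *
a=np.radians(-6.2)
def W(p):return np.array([578.2+np.cos(a)*p[0]-np.sin(a)*p[1],111.5+np.sin(a)*p[0]+np.cos(a)*p[1],p[2]])
P=lambda p:((proj("side",W(p))-[185,205])*4.95).round(0)
for J in range(0,48,4):print(J,"block(-60,20,45)",P((-60+J,20,45)),"block(-60,-20,45)",P((-60+J,-20,45)),"shoe(-26,20,44)",P((-26+J,20,44)))
print("grip",P((-96,20,105)),P((-96,-20,105)),"fixed",P((30,30,46)),P((30,-30,46)))
```

```text
0 block(-60,20,45) [194. 191.] block(-60,-20,45) [236. 141.] shoe(-26,20,44) [144. 164.]
4 block(-60,20,45) [188. 188.] block(-60,-20,45) [230. 138.] shoe(-26,20,44) [138. 161.]
8 block(-60,20,45) [182. 185.] block(-60,-20,45) [224. 135.] shoe(-26,20,44) [132. 157.]
12 block(-60,20,45) [176. 181.] block(-60,-20,45) [219. 132.] shoe(-26,20,44) [126. 154.]
16 block(-60,20,45) [170. 178.] block(-60,-20,45) [213. 128.] shoe(-26,20,44) [120. 151.]
20 block(-60,20,45) [164. 175.] block(-60,-20,45) [207. 125.] shoe(-26,20,44) [114. 148.]
24 block(-60,20,45) [158. 171.] block(-60,-20,45) [201. 122.] shoe(-26,20,44) [109. 144.]
28 block(-60,20,45) [152. 168.] block(-60,-20,45) [195. 119.] shoe(-26,20,44) [103. 141.]
32 block(-60,20,45) [146. 165.] block(-60,-20,45) [189. 116.] shoe(-26,20,44) [ 97. 138.]
36 block(-60,20,45) [140. 161.] block(-60,-20,45) [184. 112.] shoe(-26,20,44) [ 91. 135.]
40 block(-60,20,45) [135. 158.] block(-60,-20,45) [178. 109.] shoe(-26,20,44) [ 86. 131.]
44 block(-60,20,45) [129. 155.] block(-60,-20,45) [172. 106.] shoe(-26,20,44) [ 80. 128.]
grip [245. 157.] [289. 105.] fixed [ 52. 128.] [117.  57.]
```

Jaw estimates from the shoe corner (projected along the rail) are about 4, 20 and 31 mm, which fits the 12 mm per full stroke I expected. The third stroke should meet the handle, so I'll take it in steps and read the force.

```bash
python3 -m jog '[{"dx":0,"dy":0,"dz":0,"wx":0,"wy":0,"wz":0,"grip":-0.6},{"dx":0.001,"dy":-0.0001,"dz":0,"wx":0,"wy":0,"wz":0,"grip":-0.6},{"dx":0.001,"dy":-0.0001,"dz":0,"wx":0,"wy":0,"wz":0,"grip":-0.6},{"dx":0.001,"dy":-0.0001,"dz":0,"wx":0,"wy":0,"wz":0,"grip":-0.45},{"dx":0.001,"dy":-0.0001,"dz":0,"wx":0,"wy":0,"wz":0,"grip":-0.4},{"dx":0,"dy":0,"dz":0,"wx":0,"wy":0,"wz":0,"grip":-0.4}]' 40|grep -E "ee_pos|force|width"
python3 -m jog '[{"dx":0,"dy":0,"dz":0,"wx":0,"wy":0,"wz":0,"grip":-0.3},{"dx":0,"dy":0,"dz":0,"wx":0,"wy":0,"wz":0,"grip":-0.3},{"dx":0,"dy":0,"dz":0,"wx":0,"wy":0,"wz":0,"grip":-0.3}]'|grep -E "ee_pos|force|width"
python3 -m jog '[{"dx":0,"dy":0,"dz":0,"wx":0,"wy":0,"wz":0,"grip":-0.22},{"dx":0,"dy":0,"dz":0,"wx":0,"wy":0,"wz":0,"grip":-0.22},{"dx":0,"dy":0,"dz":0,"wx":0,"wy":0,"wz":0,"grip":-0.22}]'|grep -E "ee_pos|force|width"
python3 -m jog '[{"dx":0,"dy":0,"dz":0,"wx":0,"wy":0,"wz":0,"grip":-0.15},{"dx":0,"dy":0,"dz":0,"wx":0,"wy":0,"wz":0,"grip":-0.15},{"dx":0,"dy":0,"dz":0,"wx":0,"wy":0,"wz":0,"grip":-0.15}]'|grep -E "ee_pos|force|width"
```

```text
ee_pos: [460.5, 124.0, 61.6]
force: [-7.7, 2.4, 5.0]
gripper_width: 63.8
ee_pos: [459.5, 124.1, 61.6]
force: [-10.3, 4.6, 7.9]
gripper_width: 59.2
ee_pos: [458.7, 124.2, 61.6]
force: [-11.6, 3.9, 8.4]
gripper_width: 55.5
ee_pos: [458.1, 124.2, 61.5]
force: [-13.0, 4.6, 9.6]
gripper_width: 52.6
```

```bash
python3 -m jog '[{"dx":0,"dy":0,"dz":0,"wx":0,"wy":0,"wz":0,"grip":-0.1},{"dx":0,"dy":0,"dz":0,"wx":0,"wy":0,"wz":0,"grip":-0.1},{"dx":0,"dy":0,"dz":0,"wx":0,"wy":0,"wz":0,"grip":-0.1}]'|grep -E "ee_pos|force|width"
python3 -m jog '[{"dx":0,"dy":0,"dz":0,"wx":0,"wy":0,"wz":0,"grip":-0.05},{"dx":0,"dy":0,"dz":0,"wx":0,"wy":0,"wz":0,"grip":-0.05},{"dx":0,"dy":0,"dz":0,"wx":0,"wy":0,"wz":0,"grip":-0.05},{"dx":0,"dy":0,"dz":0,"wx":0,"wy":0,"wz":0,"grip":-0.05}]'|grep -E "ee_pos|force|width"
python3 - <<'E'
from h import *
b=env.grab_frame("side");s=env.grab_frame("scene");w=env.grab_frame("wrist")
z=lambda p:cv2.resize(p,(396,297),interpolation=cv2.INTER_CUBIC)
m=np.vstack([np.hstack([z(b[205:265,185:265]),z(s[165:240,290:390])]),np.hstack([z(b[190:310,130:290]),z(w)])])
cv2.imwrite("pics/m7.png",m[...,::-1])
E
```

```text
ee_pos: [457.8, 124.2, 61.5]
force: [-13.8, 5.5, 9.8]
gripper_width: 50.2
ee_pos: [458.7, 124.2, 61.6]
force: [-12.1, 4.1, 9.5]
gripper_width: 48.1
```

View pics/m7.png

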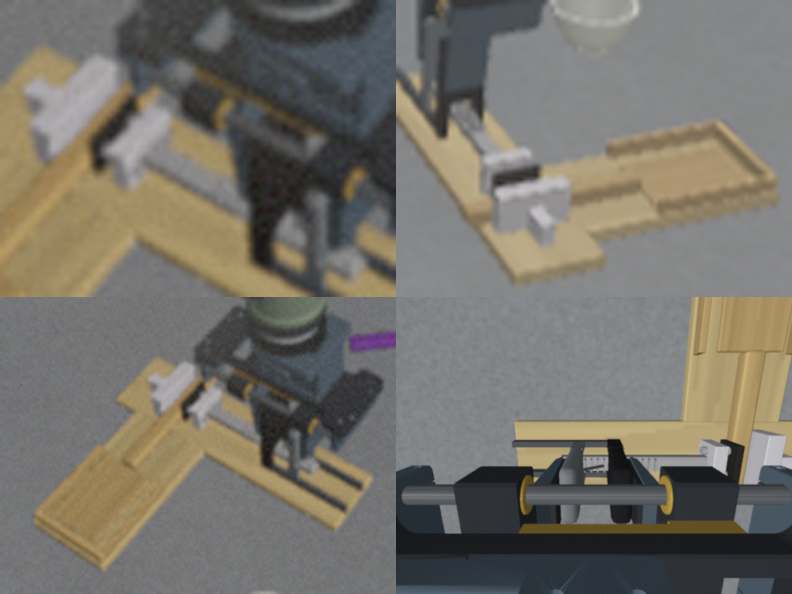

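The handle now sits between the shoe and the fixed jaw. The gap between block and shoe has clearly shrunk, and the blade is inside the pocket. By projection the block is at about 44 mm and the shoe at about 37, so the spring is about 7 mm in. I'll check it holds steady, then hand in.

```bash
python3 -m jog '[{"dx":0,"dy":0,"dz":0,"wx":0,"wy":0,"wz":0,"grip":-0.05},{"dx":0,"dy":0,"dz":0,"wx":0,"wy":0,"wz":0,"grip":-0.05},{"dx":0,"dy":0,"dz":0,"wx":0,"wy":0,"wz":0,"grip":-0.05},{"dx":0,"dy":0,"dz":0,"wx":0,"wy":0,"wz":0,"grip":-0.05},{"dx":0,"dy":0,"dz":0,"wx":0,"wy":0,"wz":0,"grip":-0.05}]' && python3 -c "
from workcell import env
print(env.job_done())"
```

```text
time_s: 18.35
ee_pos: [458.7, 124.2, 61.6]
ee_rot: [-179.4, 0.1, 83.6]
force: [-13.0, 5.2, 7.9]
gripper_width: 48.4
the job is handed in; nothing more can be done
None
```

The spatula is clamped and the job was handed in at about 18.4 s, with the gripper still holding the trigger squeezed against the palm grip.

- **Placing:** I laid the spatula flat, blade in the pocket and handle between the jaws, and let go. A picture afterwards confirmed it.
- **Pumping:** Two full trigger strokes moved the jaw from about 4 to 20 to 31 mm. The third went in small steps, watching the force, until the trigger reached its stop.

**Last checks:**
- **Trigger:** The opening was steady at 48.1–48.4 mm, so trigger travel is about 15.9 mm of 16.
- **Pressure:** The side picture puts the spring about 7 mm in, or about 10 N. The wrist force (about 13 N along the jaw direction, less the trigger spring and jaw friction) suggests only 6–7 N. The two disagree by a few newtons, but both are within 5–16 N and well under 20 N.
- **Off-axis force:** The wrist also read about 8–10 N upwards and 4–5 N sideways during the squeeze, which I did not explain.
- **Handle at the fixed jaw:** It looked in contact in the pictures, but I did not measure it separately.
- **Bystanders:** I planned no move near the spoon, bowl or jar. The bowl appears undisturbed in the last pictures; the spoon and jar were not looked at again.

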